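# Sweep the drainer's gutter with the muddler

## Robot

A 6-joint arm with a two-finger parallel gripper is mounted at the origin on the work surface; the furniture and walls round the work are solid. World frame = base frame: x ahead of the robot, y to its left, z up, the work surface at z = 0. Lengths are in m, angles in rad, forces in N, time in s.
With the tool pointing down it reaches from about 0.375 to 0.9 m from the base axis. Payload 3.1 kg.
Tool frame: the origin (TCP) lies midway between the tips of the shut fingers; the grasp point (between the pads) lies 19 mm behind it; z points along the fingers, y is the line along which they close (so a half turn about z gives the same grasp; the last joint's range is limited). The gripper opens to 85 mm and grips with 20 to 120 N. Pads are 22 mm wide; open, the fingers measure 114 mm over their backs; the gripper's body (76 mm by 85 mm) begins 54 mm behind the grasp point. The pads swing forward as they close: fully open they stand 13 mm farther back than shut.
Start: joints at [1.032, 0.527, 1.433, -0, 1.181, -0.178], TCP at [0.221, 0.585, 0.231] pointing down, gripper open.
Joint ranges: [-3.08, 3.08], [-0.75, 2.2], [0.22, 2.44], [-1.43, 4.57], [0, 2.65], [-2.85, 2.85]. Speed limits (rad/s): [2.79, 2.79, 3.14, 3.14, 3.14, 3.14].

## Interface

Orientations are given as a unit quaternion [x, y, z, w].
In Python, from station import manip gives the robot as it stands.
- The arm moves only by the tool drive_tool, never from a script. Its argument "motion" is a list that holds one entry, the list of rows, each a list of 5 numbers: the finger opening in mm, from 0 to 85.4, then the shift along the tool's x, y, z in units of 30 mm (1.0 is 30 mm), then the turn about the tool's z in units of 8 degrees (1.0 is 8 degrees). In form: [[[fingers, x, y, z, yaw], ...]]. A call has 1 to 10 rows; each row is the pose to reach, as a shift and turn from the pose commanded when the call began, along the tool's axes at that moment; what a row does not reach only later rows make up. A row lasts 1/10 s, in which the tool goes at most 50 mm and 8.59 degrees, less where a joint would pass 70% of its speed; a pose out of reach is approached as far as the arm can. A call with a gripper value outside its range is refused whole. The fingers move at their own pace and stop on an object; "squeeze" is the grip in N (left out, the last holds). Time passes only in rows, so rows that repeat a pose let the fingers close. It gives the time, the measured TCP pose, the force, the opening and the grip force at its end, in the units of the state.
- manip.sense(): the state, without advancing time (a new reading comes with each control period).
- manip.snapshot(name): name is "scene" or "top" or "wrist"; returns the picture (420x560x3 uint8, red, green, blue); there is no depth.
- manip.camera_model(name): a dict with "fov_y" (degrees; the focal length in pixels is half the picture's height over the tangent of half this angle, whatever the lens; pixels are square), "cx", "cy" (the principal point, pixels), "origin" and "orientation" of the camera in the world. Camera axes: x right, y up, looking along -z (the intrinsics and any distortion apply to the point x, -y, -z); pixel columns grow to the right and rows downward; lengths in m; the calibration is good to about 2 mm. A picture is of the moment at which its call begins: read the wrist's pose just before it. camera_model takes no time and is no camera call; for the wrist camera it gives the pose at the moment of the call.
- manip.sign_off(): hands the job in; it is judged then, once.
The state is a dict: "t": time; "q": joint angles; "qd": joint speeds; "tau": joint torques, N m; "tcp_pos": TCP position; "tool_rot": TCP orientation; "force": force on the tool from outside, world axes, zero at the start; "ft_torque": the same for the moment, N m; "finger_gap": opening from 0.0 (shut) to 1.0 (fully open); "gripper_force": force on a finger pad.
Only numpy, scipy, OpenCV 4.12 (cv2) and the standard library are available. Lean on these libraries where they do the work, as an engineer would, in place of code of your own. Each camera call takes 0.05 s, during which the arm holds its last target. There are 200 camera calls.

## Task

Two bottle caps have dropped into the gutter of the dish drainer. Take the wooden muddler, set its foot down in the gutter at the closed end behind the caps, and guide it slowly (about 5 cm a second) along the gutter and round the bend, keeping the foot down near the gutter's floor without forcing it, right to the spout, so that both caps drop onto the plate; do not touch the caps with the fingers. Then stand the muddler upright on the worktop again, and leave the plate, the glass, the mill and the spice jar where they are.

Things in the scene. Friction and masses are not known exactly. Their poses are not given: they have to be found in the camera images.
- drainer: Grey dish drainer, fixed: slab 240 mm in x, 280 mm in y, top 46 mm high, with an open gutter along its left and near sides (40 mm wide, 18 mm deep, outer walls 8 mm). Origin: centre of its underside; x points away from the robot at yaw 0, y left, z up. The gutter runs start, bend_in, bend_mid, bend_out, lip; its closed end wall is at x = 112 mm.
- gutter_start (a point): Point on the gutter's floor, mid-width, 20 mm from the wall of the closed end: where the muddler's foot goes in, (92, 112, 28) mm in the drainer's frame. Axes as the drainer's.
- bend_in (a point): Point on the gutter's floor, mid-width, where the bend begins, (-22, 112, 28) mm in the drainer's frame.
- bend_centre (a point): Centre of the bend's quarter circle (radius 70 mm to mid-gutter), (-22, 42, 28) mm in the drainer's frame, at the height of the gutter's floor (inside the solid slab).
- bend_mid (a point): Point on the gutter's floor, mid-width, half way round the bend, (-71.5, 91.5, 28) mm in the drainer's frame.
- bend_out (a point): Point on the gutter's floor, mid-width, where the bend ends, (-92, 42, 28) mm in the drainer's frame.
- gutter_lip (a point): Mid-width of the open end of the spout, on its floor, (-92, -185, 28) mm in the drainer's frame. A cap drops once its centre is past this lip: the muddler's centre should come to 10 mm short of it or a little beyond.
- muddler: Dark wooden muddler: a turned rod standing loose and upright, 150 mm tall, 105 to 210 g. Origin: centre of its flat foot; z up its axis. Foot 30 mm in diameter up to 34 mm, neck 21 mm from 52 to 75 mm, handle 28 mm in diameter from 95 to 130 mm above the foot (grip there), then a rounded top. In the gutter the foot has 5 mm of play each side.
- cap_a: Black ribbed screw cap, 30 mm in diameter, 14 mm tall, 20 g, slippery on the drainer (friction about 0.25), lying in the first straight of the gutter, nearer the closed end. Origin: centre of its underside.
- cap_b: The other cap, alike, lying in the second straight, between bend and spout. Origin: centre of its underside.
- plate: White, nearly square plate 207 x 217 x 20 mm, loose on the worktop with one edge under the spout, with its rim below it. Origin: centre of its underside; its x and y along its sides.
- glass_1: Empty tumbler, 81 mm in diameter, 92 mm tall, standing loose on the drainer's ribbed top (bystander, leave alone). Origin: centre of its underside.
- mill_1: Dark wooden pepper mill, 58 mm in diameter, 170 mm tall, standing loose left of the drainer (bystander; thicker than the muddler, with a metal knob; the two swap places between starts). Origin: centre of its underside.
- spice_jar_2: Spice jar with a black lid, 41 mm in diameter, 105 mm tall, loose, beyond the plate at the back (bystander). Origin: centre of its underside.
Things that resemble listed ones, but are neither listed nor needed, are in the scene too. Leave any yellow look-alike of the muddler alone.

How it is judged:
On the way, in this order (a step that is already met when the one before it is completed fails the run):
1. the muddler's foot is down in the gutter at the closed end (within 20 mm of gutter_start, less than 10 mm above the floor) (horizontal distance between muddler and gutter_start below 0.02 m and z of muddler in the frame of drainer below 0.038 m), for 0.05 s.
2. the foot passes the middle of the bend, down in the gutter (horizontal distance between muddler and bend_mid below 0.02 m and z of muddler in the frame of drainer below 0.038 m), for 0.05 s.
3. the foot comes to the spout's end (within 35 mm of the lip), down in the gutter (horizontal distance between muddler and gutter_lip below 0.035 m and z of muddler in the frame of drainer below 0.038 m), for 0.05 s.
At the end, for the whole second after the job is handed in: Both caps lie still on the plate (within 92 mm of its centre along either side, less than 30 mm above the worktop); the muddler stands upright (within 0.1 rad) and still on the worktop itself, clear of drainer and plate (x of cap_a in the frame of plate between -0.092 and 0.092 m and y of cap_a in the frame of plate between -0.092 and 0.092 m and height (world z) of each of cap_a, cap_b below 0.03 m and linear speed of each of cap_a, cap_b below 0.03 m/s and x of cap_b in the frame of plate between -0.092 and 0.092 m and y of cap_b in the frame of plate between -0.092 and 0.092 m and height (world z) of muddler below 0.003 m and angle between muddler's own z axis and vertical below 0.1 rad and linear speed of muddler below 0.02 m/s and horizontal distance between muddler and plate above 0.13 m); the robot touches nothing.
It fails at once if between the closed end and the spout the foot is lifted out of (or put into) the gutter: its underside rises more than 10 mm off the gutter's floor (z of muddler in the frame of drainer between 0.038 and 0.045 m and ((x of muddler in the frame of drainer between -0.022 and 0.06 m and y of muddler in the frame of drainer between 0.093 and 0.131 m) or (x of muddler in the frame of drainer below -0.022 m and y of muddler in the frame of drainer above 0.042 m and horizontal distance between muddler and bend_centre between 0.051 and 0.089 m) or (y of muddler in the frame of drainer between -0.12 and 0.042 m and x of muddler in the frame of drainer between -0.111 and -0.073 m))).
It fails at once if the muddler goes faster than 0.13 m/s while its foot is in the gutter ((x of muddler in the frame of drainer between -0.12 and 0.12 m and y of muddler in the frame of drainer between -0.185 and 0.14 m and z of muddler in the frame of drainer below 0.045 m) and linear speed of muddler above 0.13 m/s).
It fails at once if the muddler is forced against the drainer (over 40 N) (contact force between muddler and drainer above 40 N).
It fails at once if the fingers touch a cap (contact force between the fingers and cap_a above 0.5 N or contact force between the fingers and cap_b above 0.5 N).
It fails at once if the plate is pushed away, or the glass, mill or spice jar is pushed away (30 mm) or tipped over (0.3 rad) (distance of any of plate, glass_1, mill_1, spice_jar_2 from where it was at the start of the episode above 0.03 m or angle between any of glass_1, mill_1, spice_jar_2's own z axis and vertical above 0.3 rad).
It also fails if it takes over 72 s, if anything falls off the work surface, if the arm or the gripper's body presses on something with over 40 N, if the wrist force passes 120 N, or if a joint passes its speed limit or range.

## Working session

There is one attempt and no reset: what is moved stays moved. The work goes in short steps, Python scripts to look and compute and a tool call to move; the robot and the scene stay as the last step left them, time stands still between calls to the robot, and variables do not carry over. Pictures are saved under pics/ and viewed, at most 10 in all, crops included, and the job is handed in when it is done.

Besides the shell and the picture viewer there is one more tool, called after ">>>" by a JSON object that holds its "name" and its "arguments", one argument or row to a line. drive_tool: Moves the arm, as the interface text tells. Its arguments: {"type":"object","properties":{"motion":{"type":"array","items":{"type":"array","items":{"type":"array","items":{"type":"number"}}}},"squeeze":{"type":"number"}},"required":["motion"]}

```bash
mkdir -p pics
python3 - <<'E'
from station import manip
import cv2
s=manip.sense();print(s)
for n in("scene","top"):
    print(n,manip.camera_model(n)); cv2.imwrite(f"pics/{n}0.png",manip.snapshot(n)[:,:,::-1])
E
```

```text
{'t': 0.0, 'q': array([ 1.03150777e+00,  5.28515006e-01,  1.43392136e+00,  1.10534526e-05,
        1.18135877e+00, -1.78462899e-01]), 'qd': array([-0.00049053,  0.00056118, -0.00145982,  0.00095574,  0.00067067,
        0.0008717 ]), 'tau': array([ 2.57753672e-03, -4.42340040e+01, -1.78032643e+01, -1.09970740e-04,
        8.24453164e-03,  2.61090196e-05]), 'tcp_pos': array([0.22022848, 0.58414885, 0.23029753]), 'tool_rot': array([ 1.79437676e-01,  9.83768727e-01, -1.02929189e-03, -3.91566126e-04]), 'force': array([ 1.03634687,  0.43256484, -0.32784905]), 'ft_torque': array([ 0.04520822, -0.01075374, -0.03139081]), 'gripper_force': 0.0, 'finger_gap': 1.0001361221429725}
scene {'fov_y': 54.43362870888902, 'cx': 275.39239113325186, 'cy': 205.6197192088968, 'origin': array([ 0.16449955, -0.58887615,  0.92562086]), 'orientation': array([ 0.33476253, -0.08089971, -0.24674341,  0.9058184 ])}
top {'fov_y': 55.47645844874477, 'cx': 283.488456016651, 'cy': 203.41021718101933, 'origin': array([0.34727046, 0.06277588, 1.10523503]), 'orientation': array([-0.05180174,  0.07111506,  0.71187572, -0.69677269])}
```

View pics/scene0.png

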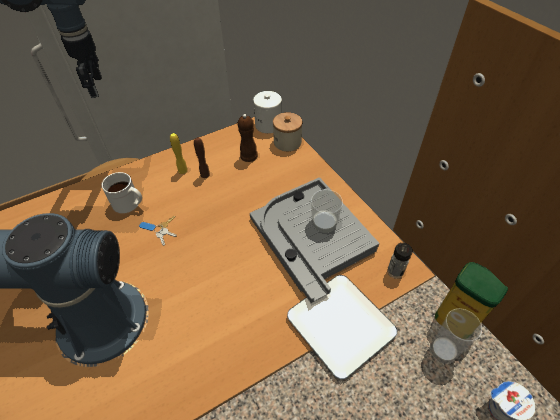

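View pics/top0.png

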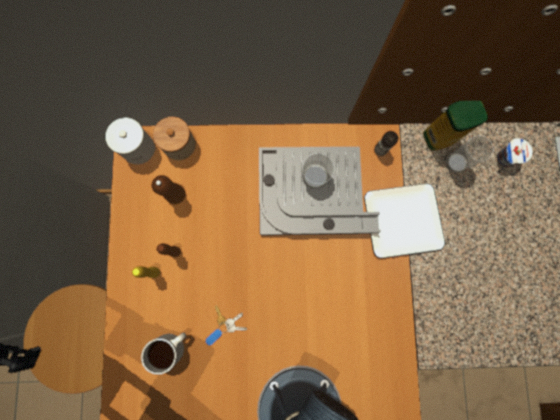

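The scene view shows the drainer with its gutter bending at the near left, caps at about (298,196) and (291,255), the muddler at (202,160) beside the yellow look-alike, the mill at (247,140) and the plate at (342,327). The top view shows the caps at about (269,181) and (329,224) and the muddler's foot near (175,252).

```bash
cat > h.py <<'E'
import numpy as np, cv2
from station import manip
from scipy.spatial.transform import Rotation as R
def px2w(cam,u,v,z):
    f=210/np.tan(np.radians(cam["fov_y"]/2))
    d=R.from_quat(cam["orientation"]).apply([(u-cam["cx"])/f,-(v-cam["cy"])/f,-1.])
    o=np.array(cam["origin"]); return o+d*(z-o[2])/d[2]
def w2px(cam,p):
    f=210/np.tan(np.radians(cam["fov_y"]/2))
    c=R.from_quat(cam["orientation"]).inv().apply(np.atleast_2d(p)-cam["origin"])
    return np.c_[cam["cx"]-f*c[:,0]/c[:,2], cam["cy"]+f*c[:,1]/c[:,2]]
E
python3 - <<'E'
from h import *
im=cv2.imread("pics/top0.png"); cv2.imwrite("pics/c1.png",cv2.resize(im[130:270,130:390],None,fx=3,fy=3,interpolation=cv2.INTER_CUBIC))
c=manip.camera_model("top")
for u,v in((260,148),(361,147),(260,236)): print(px2w(c,u,v,.046))
E
```

```text
[0.68958297 0.0926142  0.046     ]
[ 0.68813772 -0.18754679  0.046     ]
[0.44670474 0.09588502 0.046     ]
```

View pics/c1.png

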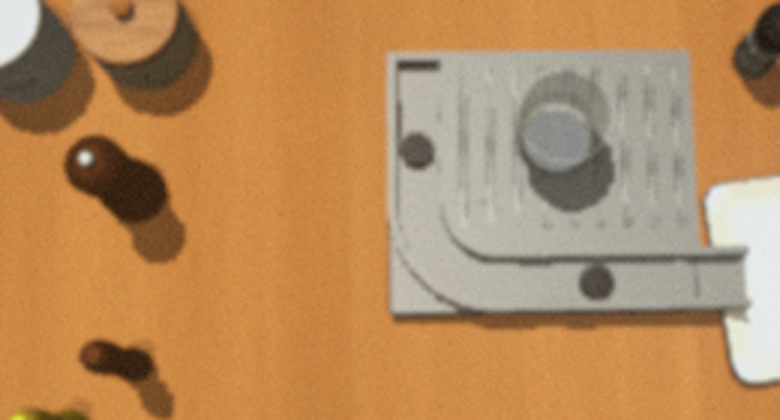

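```bash
cat >> h.py <<'E'
def seg(a,b,n=80): return np.linspace(a,b,n)
def drainer_pts():
    P=[seg((.12,.14),(.12,-.14)),seg((.12,.14),(-.12,.14)),seg((-.12,.14),(-.12,-.14)),seg((.12,-.14),(-.064,-.14)),
       seg((.112,.132),(.112,.092),15),seg((.112,.132),(-.022,.132)),seg((.112,.092),(-.022,.092)),
       seg((-.112,.042),(-.112,-.185)),seg((-.072,.042),(-.072,-.185)),seg((-.112,-.185),(-.072,-.185),8)]
    t=np.linspace(np.pi/2,np.pi,50)
    for r in(.05,.09): P.append(np.c_[-.022+r*np.cos(t),.042+r*np.sin(t)])
    P=np.vstack(P); return np.c_[P,np.full(len(P),.046)]
def place(p,x,y,a):
    return R.from_euler("z",a).apply(p)+[x,y,0]
def fit(ims,cams,x0,pts=None,tr=4.):
    from scipy.optimize import minimize
    pts=drainer_pts() if pts is None else pts
    D=[cv2.GaussianBlur(np.minimum(cv2.distanceTransform(255-cv2.Canny(cv2.GaussianBlur(cv2.resize(i,None,fx=2,fy=2,interpolation=cv2.INTER_CUBIC),(0,0),1.5),20,50),cv2.DIST_L2,5),2*tr),(0,0),.7) for i in ims]
    def c(x):
        s=0
        for d,cm in zip(D,cams):
            u=(w2px(cm,place(pts,*x))*2+.5).astype(np.float32)
            s+=np.mean(cv2.remap(d,u[None,:,0],u[None,:,1],cv2.INTER_LINEAR,borderValue=2*tr))
        return s/len(D)
    best=min((minimize(c,np.array(x0)+[dx,dy,da],method="Nelder-Mead",options=dict(initial_simplex=np.array(x0)+[dx,dy,da]+np.array([[0,0,0],[.004,0,0],[0,.004,0],[0,0,.015]]))) for dx in(-.004,0,.004) for dy in(-.004,0,.004) for da in(-.015,.015)),key=lambda r:r.fun)
    return best.x,best.fun
E
python3 - <<'E'
from h import *
np.set_printoptions(precision=4,suppress=True)
ims=[cv2.imread(f"pics/{n}0.png") for n in("scene","top")]; cams=[manip.camera_model(n) for n in("scene","top")]
x0=(.569,-.047,-.005)
print(fit(ims[:1],cams[:1],x0)); print(fit(ims[1:],cams[1:],x0)); x,f=fit(ims,cams,x0); print(x,f)
out=[]
for im,cm,(r0,c0) in zip(ims,cams,((120,150),(130,120))):
    o=cv2.resize(im[r0:r0+200,c0:c0+270],None,fx=2.9,fy=2.9,interpolation=cv2.INTER_CUBIC)
    for u,v in w2px(cm,place(drainer_pts(),*x)): 
        cv2.circle(o,(int((u+.5-c0)*2.9),int((v+.5-r0)*2.9)),0,(0,0,255),-1)
    out.append(o)
cv2.imwrite("pics/fit_s.png",out[0]);
# muddler
print("mud top(top cam)",px2w(cams[1],162.3,249,.14),"foot",px2w(cams[1],178,251.5,.012))
print("mud scene head",px2w(cams[0],200,141,.14),"foot",px2w(cams[0],204,175,.012))
print("yellow top",px2w(cams[1],138,271.5,.14),"mill top",px2w(cams[1],158,183,.16))
print(place(np.array([[.092,.112,.028],[-.092,-.185,.028]]),*x))
E
```

```text
(array([ 0.5722, -0.0449, -0.0025]), np.float64(2.1132571697235107))
(array([ 0.5717, -0.0416, -0.0063]), np.float64(2.107327461242676))
[ 0.572  -0.0434 -0.0045] 2.2291955947875977
mud top(top cam) [0.4118 0.3264 0.14  ] foot [0.4126 0.319  0.012 ]
mud scene head [0.4206 0.323  0.14  ] foot [0.4086 0.3147 0.012 ]
yellow top [0.3601 0.3818 0.14  ] mill top [0.5689 0.3357 0.16  ]
[[ 0.6645  0.0682  0.028 ]
 [ 0.4792 -0.228   0.028 ]]
```

View pics/fit_s.png

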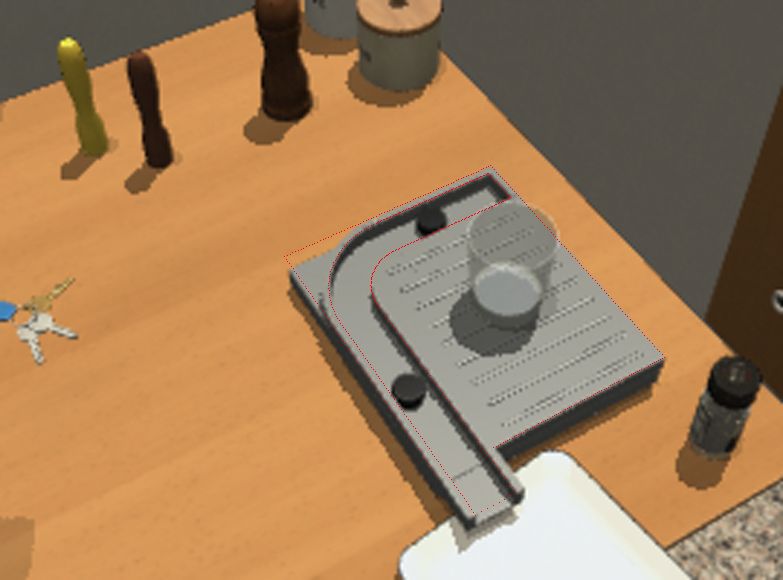

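The overlay follows the inner gutter edge and right side well, but the near-left corner is off by a few pixels ((285,257) drawn against about (290,270) seen), so I will refine it with the wrist camera. The muddler is at about (0.411, 0.318).

>>> {"name": "drive_tool", "arguments": {
  "motion": [
    [[60,-1.5,-1,0,0],[60,-3,-2,0,0],[60,-4.5,-3,0,0],[60,-6,-4,0,0],[60,-7.5,-5,0,0],[60,-8.5,-5.7,0,0],[60,-9.1,-6.1,0,0],[60,-9.1,-6.1,0,0],[60,-9.1,-6.1,0,0]]
  ]
}}

```text
t: 1.0
tcp_pos: [0.4113, 0.3168, 0.231]
tool_rot: [0.18, 0.984, -0.0, -0.001]
force: [1.0, 0.3, 1.0]
finger_gap: 0.699
gripper_force: 0.0
```

Run:
```python
from h import *
np.set_printoptions(precision=4,suppress=True)
s=manip.sense();c=manip.camera_model("wrist");print(s['t'],s['tcp_pos'],s['tool_rot'],s['q'],c)
im=manip.snapshot("wrist")[:,:,::-1];cv2.imwrite("pics/w1.png",im)
t=manip.snapshot("top")[:,:,::-1];cv2.imwrite("pics/t1.png",t)
```

```text
1.0 [0.4113 0.3168 0.231 ] [ 0.1804  0.9836 -0.     -0.0006] [ 0.4404  0.3864  1.6955  0.0007  1.0607 -0.768 ] {'fov_y': 68.55703612575947, 'cx': 277.06083540861994, 'cy': 212.78192061183643, 'origin': array([0.3503, 0.3402, 0.373 ]), 'orientation': array([-0.107 , -0.0738,  0.563 ,  0.8162])}
```

View pics/w1.png

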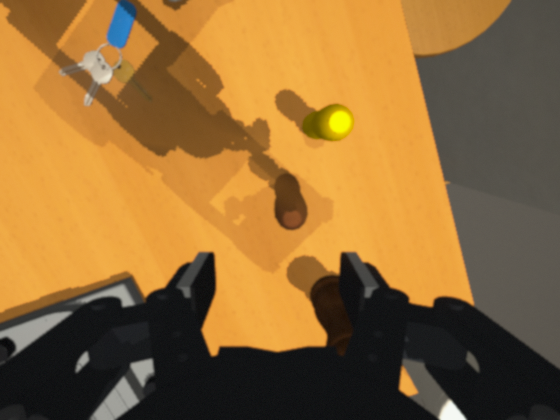

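The wrist view shows the muddler's top at about (291,213) with its foot near (287,183), the yellow one at (335,123) and the mill at (335,305) beside the right finger.

Run:
```python
from h import *
np.set_printoptions(precision=4,suppress=True)
c=dict(fov_y=68.55703612575947,cx=277.06083540861994,cy=212.78192061183643,origin=np.array([0.3503,0.3402,0.373]),orientation=np.array([-0.107,-0.0738,0.563,0.8162]))
im=cv2.imread("pics/w1.png")
print("head",px2w(c,291,211,.14),"foot",px2w(c,287,187,.017),"yellow",px2w(c,340,122,.14),"mill",px2w(c,330,290,.17))
# rod silhouette fit
g=im.astype(int); m=(g[...,2]<110)&(g[...,2]>g[...,0]+8)
m[:165]=0;m[240:]=0;m[:,:265]=0;m[:,315:]=0
v,u=np.nonzero(m);print(len(u),u.min(),u.max(),v.min(),v.max())
for r in range(170,236,6):
    k=np.nonzero(im[r,260:325,2]<125)[0]; print(r,(k.min()+260,k.max()+260) if len(k) else None, im[r,255:325:5,2])
for xy in((.411,.318),(.415,.32),(.411,.310)): print(xy,w2px(c,[[*xy,0],[*xy,.15]]))
```

```text
head [0.4109 0.3288 0.14  ] foot [0.414  0.3284 0.017 ] yellow [0.3609 0.385  0.14  ] mill [0.4693 0.3364 0.17  ]
1051 275 305 173 228
170 None [160 157 136 131 129 128 144 238 241 243 242 242 244 242]
176 (np.int64(277), np.int64(293)) [229 165 162 145 131  95  86  82 177 237 242 243 243 243]
182 (np.int64(275), np.int64(297)) [237 237 234 163 122  96  95  90  88 215 227 242 242 244]
188 (np.int64(274), np.int64(298)) [238 233 221 201 105  98  95  94  94 174 221 222 240 243]
194 (np.int64(276), np.int64(300)) [225 218 218 220 146  95  96  95  94 115 222 223 223 236]
200 (np.int64(276), np.int64(303)) [215 218 219 219 130  89  93  95  97  98 191 222 223 223]
206 (np.int64(275), np.int64(305)) [216 219 218 219 105  84  89  93  96 105 112 221 221 224]
212 (np.int64(275), np.int64(306)) [218 219 217 219 104  79 107 122 139 110 108 221 222 224]
218 (np.int64(277), np.int64(304)) [219 214 219 219 171  75 127 134 137 130 131 222 223 223]
224 (np.int64(280), np.int64(301)) [218 218 219 219 219 114 110 135 135 109 216 221 223 229]
230 None [218 217 218 219 219 219 207 184 200 222 224 220 236 242]
(0.411, 0.318) [[277.7246 185.2464]
 [278.1368 219.3713]]
(0.415, 0.32) [[280.4063 187.6895]
 [282.4859 223.2204]]
(0.411, 0.31) [[271.6245 187.5388]
 [268.2387 222.9832]]
```

>>> {"name": "drive_tool", "arguments": {
  "motion": [
    [[60,0.1,0.3,0,0],[60,0.1,0.32,0.7,0],[60,0.1,0.32,1.6,0],[60,0.1,0.32,2.5,0],[60,0.1,0.32,3.4,0],[60,0.1,0.32,4.1,0],[60,0.1,0.32,4.5,0],[60,0.1,0.32,4.6,0],[60,0.1,0.32,4.6,0]]
  ]
}}

```text
t: 2.0
tcp_pos: [0.4119, 0.328, 0.0933]
tool_rot: [0.179, 0.984, 0.0, 0.0]
force: [0.4, 1.6, 0.5]
finger_gap: 0.702
gripper_force: 0.0
```

>>> {"name": "drive_tool", "arguments": {
  "motion": [
    [[20,0,0,0,0],[20,0,0,0,0],[20,0,0,0,0],[20,0,0,0,0],[20,0,0,0,0],[20,0,0,0,0],[20,0,0,0,0]]
  ],
  "squeeze": 45
}}

```text
t: 2.7
tcp_pos: [0.4128, 0.3276, 0.0945]
tool_rot: [0.18, 0.984, 0.001, 0.001]
force: [-0.8, 0.7, 6.7]
finger_gap: 0.319
gripper_force: 44.4
```

>>> {"name": "drive_tool", "arguments": {
  "motion": [
    [[20,0,0,-0.2,0],[20,0,0,-0.6,0],[20,0,0,-1.2,0],[20,0,0,-1.9,0],[20,0,0,-2.6,0],[20,0,0,-3.3,0],[20,0,0,-3.8,0],[20,0,0,-4.2,0],[20,0,0,-4.3,0]]
  ]
}}

```text
t: 3.6
tcp_pos: [0.4125, 0.3275, 0.224]
tool_rot: [0.179, 0.984, 0.001, 0.001]
force: [-0.3, -0.2, -1.5]
finger_gap: 0.318
gripper_force: 44.4
```

>>> {"name": "drive_tool", "arguments": {
  "motion": [
    [[20,-0.4,-0.2,0,0],[20,-1.4,-0.7,0,0],[20,-2.8,-1.3,0,0],[20,-4.2,-2,0,0],[20,-5.6,-2.6,0,0],[20,-7,-3.3,0,0],[20,-8.4,-3.95,0,0],[20,-9.6,-4.55,0,0],[20,-10.5,-5,0,0],[20,-10.9,-5.16,0,0]]
  ]
}}

```text
t: 4.6
tcp_pos: [0.6648, 0.063, 0.2205]
tool_rot: [0.181, 0.983, -0.001, -0.001]
force: [-0.3, 1.1, -2.0]
finger_gap: 0.313
gripper_force: 44.4
```

>>> {"name": "drive_tool", "arguments": {
  "motion": [
    [[20,0,0,0,0],[20,0,0,0,0],[20,0,0,0,0]]
  ]
}}

```text
t: 4.9
tcp_pos: [0.6617, 0.0685, 0.2219]
tool_rot: [0.179, 0.984, 0.0, -0.001]
force: [-0.5, 0.8, -1.0]
finger_gap: 0.315
gripper_force: 44.4
```

Run:
```python
from h import *
import pickle
np.set_printoptions(precision=4,suppress=True)
s=manip.sense();c=manip.camera_model("wrist");print(s['t'],s['tcp_pos'],s['tool_rot'],s['q'],s['force'],c['origin'])
im=manip.snapshot("wrist")[:,:,::-1].copy();cv2.imwrite("pics/w2.png",im)
for n in("top","scene"): cv2.imwrite(f"pics/{n}2.png",manip.snapshot(n)[:,:,::-1])
pickle.dump((c,s),open("w2.pkl","wb"))
for p in w2px(c,place(drainer_pts(),.572,-.0434,-.0045)): cv2.circle(im,(int(p[0]+.5),int(p[1]+.5)),0,(0,0,255),-1)
cv2.imwrite("pics/w2o.png",cv2.resize(im,None,fx=1.42,fy=1.42))
```

```text
4.9 [0.6617 0.0685 0.2219] [ 0.1786  0.9839  0.0001 -0.0011] [-0.0647  0.5935  1.3319  0.0005  1.2184 -1.2765] [-0.4948  0.8437 -1.0285] [0.6007 0.0916 0.364 ]
```

View pics/w2o.png

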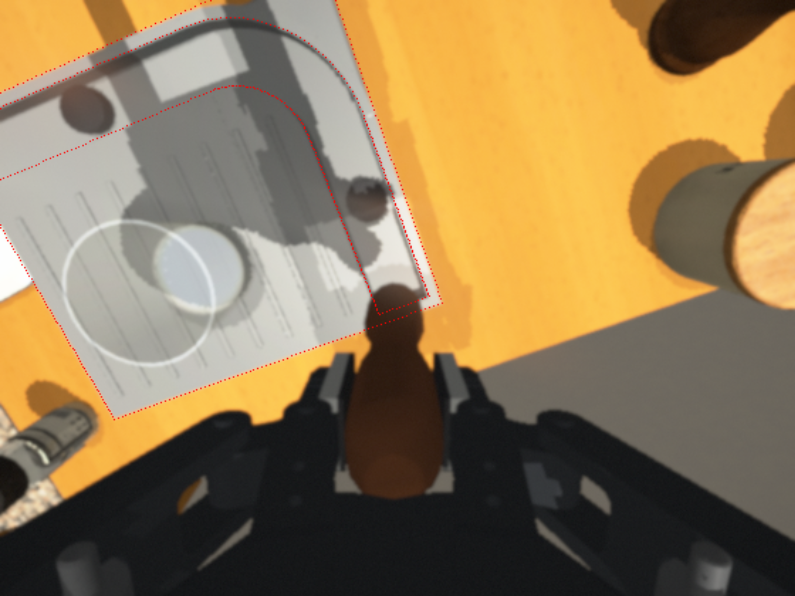

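The wrist view shows the projected drainer outline matching the real edges to within a pixel or two. The muddler is gripped and upright, its foot's far rim is at about (394,285) in the enlarged picture, and the caps are at (87,109) and (367,199).

Run:
```python
from h import *
import pickle
np.set_printoptions(precision=4,suppress=True)
c,s=pickle.load(open("w2.pkl","rb"));im=cv2.imread("pics/w2.png")
print("wrist fit",fit([im],[c],(.572,-.0434,-.0045)))
t0=cv2.imread("pics/top0.png");print("joint",fit([cv2.imread("pics/scene0.png"),t0,im],[manip.camera_model("scene"),manip.camera_model("top"),c],(.572,-.0434,-.0045)))
Rt=R.from_quat(s['tool_rot']);a=np.linspace(0,2*np.pi,60)
for dx in(-.004,0,.004):
    p=s['tcp_pos']+Rt.apply(np.c_[dx+.015*np.cos(a),.015*np.sin(a),np.full(60,.0945)]); q=w2px(c,p); print(dx,"vmin",q[:,1].min(),"u",q[:,0].min(),q[:,0].max())
for r in range(194,230,4):
    print(r,im[r,245:312:4,2])
print(im[190:212,278,2])
```

```text
wrist fit (array([ 0.5724, -0.0438, -0.0069]), np.float64(3.1638519763946533))
joint (array([ 0.5723, -0.0438, -0.0065]), np.float64(2.550649404525757))
-0.004 vmin 201.9315372165941 u 258.03638025315576 295.5218810865536
0 vmin 196.95525104594185 u 257.95444800644185 295.5981586069434
0.004 vmin 191.93608170104002 u 257.87182122024785 295.67508271546757
194 [229 230 199 144 211 212 214 215 216 219 219 220 173 217 226 236 238]
198 [230 230 212 158 206 212 213 203 193 203 217 220 210 176 225 231 238]
202 [227 220 206 196 172 197 102  83  86  90 107 196 202 134 223 227 236]
206 [202 206 205 206 120  74  72  75  78  82  86  93 110 112 209 224 236]
210 [199 201 202 204 110  63  65  69  71  74  80  83  92 157 211 223 230]
214 [180 202 202 196  62  58  58  63  65  68  73  77  84 208 222 225 232]
218 [197 201 202 176  56  56  57  58  62  64  68  71  77 187 235 236 236]
222 [196 199 203 143  55  54  55  57  58  60  61  64  69 146 237 235 235]
226 [197 198 201  96  54  55  54  54  55  57  57  60  67 125 237 237 237]
[217 216 217 217 217 217 217 214 198 158 114  91  87  85  83  80  78  75
  75  73  71  72]
```

```bash
cat >> h.py <<'E'
DR=(.5723,-.0438,-.006); OFF=np.array([.0016,-.0006,-.0945])  # foot minus tcp
RT=R.from_quat(np.array([.1792,.9838,0,0])/np.linalg.norm([.1792,.9838]))
def units(foot_dr, tcp):
    w=place(np.atleast_2d(foot_dr),*DR)-OFF
    return RT.inv().apply(w-tcp)/.03
E
python3 - <<'E'
from h import *
import pickle
np.set_printoptions(precision=3,suppress=True)
c,s=pickle.load(open("w2.pkl","rb"))
for u,v in((367,199),(87,109)):
    w=px2w(c,u/1.42,v/1.42,.035); print("cap",place(w-[DR[0],DR[1],0],0,0,-DR[2]))
tc=manip.sense()['tcp_pos'];print(tc,units([[.089,.112,.08],[.089,.112,.031]],tc))
E
```

```text
cap [0.03  0.114 0.035]
cap [-0.095 -0.047  0.035]
[0.662 0.068 0.223] [[ 0.064 -0.026  1.603]
 [ 0.064 -0.026  3.236]]
```

>>> {"name": "drive_tool", "arguments": {
  "motion": [
    [[20,0.06,-0.03,0,0],[20,0.06,-0.03,0.5,0],[20,0.06,-0.03,1,0],[20,0.06,-0.03,1.5,0],[20,0.06,-0.03,1.9,0],[20,0.06,-0.03,2.1,0],[20,0.06,-0.03,2.2,0],[20,0.06,-0.03,2.2,0],[20,0.06,-0.03,2.2,0],[20,0.06,-0.03,2.2,0]]
  ]
}}

```text
t: 6.05
tcp_pos: [0.6618, 0.0667, 0.1571]
tool_rot: [0.179, 0.984, 0.0, 0.001]
force: [0.4, -0.2, -1.0]
finger_gap: 0.318
gripper_force: 44.4
```

Run:
```python
from h import *
np.set_printoptions(precision=4,suppress=True)
s=manip.sense();tc=s['tcp_pos'];print(s['t'],tc,s['tool_rot'],s['force'],units([[.089,.112,.031]],tc))
c=manip.camera_model("wrist");im=manip.snapshot("wrist")[:,:,::-1].copy();cv2.imwrite("pics/w3.png",im)
for p in w2px(c,place(drainer_pts(),*DR)): cv2.circle(im,(int(p[0]+.5),int(p[1]+.5)),0,(0,0,255),-1)
cv2.imwrite("pics/w3o.png",cv2.resize(im[60:340,130:470],None,fx=2.1,fy=2.1))
```

```text
6.05 [0.6618 0.0667 0.1571] [0.1794 0.9838 0.0001 0.0007] [ 0.3523 -0.1808 -0.9843] [[0.0639 0.0324 1.0521]]
```

View pics/w3o.png

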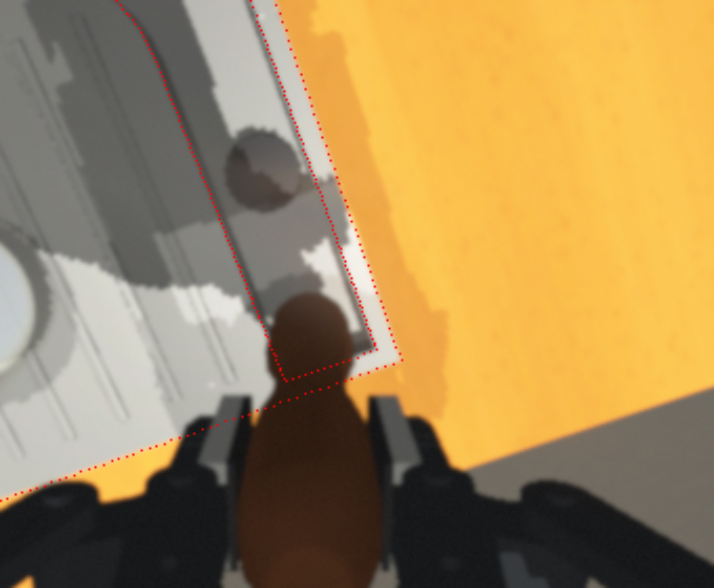

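The foot hovers above the closed end, at about (310,340) in the crop between the gutter walls, with cap A clear ahead at (263,170).

>>> {"name": "drive_tool", "arguments": {
  "motion": [
    [[20,0.05,0.03,0.1,0],[20,0.05,0.03,0.25,0],[20,0.05,0.03,0.4,0],[20,0.05,0.03,0.55,0],[20,0.05,0.03,0.7,0],[20,0.05,0.03,0.85,0],[20,0.05,0.03,0.97,0],[20,0.05,0.03,1.05,0],[20,0.05,0.03,1.05,0],[20,0.05,0.03,1.05,0]]
  ]
}}

```text
t: 7.1
tcp_pos: [0.6603, 0.0681, 0.1249]
tool_rot: [0.179, 0.984, 0.0, 0.0]
force: [0.1, 0.9, -1.9]
finger_gap: 0.31
gripper_force: 44.4
```

```bash
cat >> h.py <<'E'
def path(step):  # mid-gutter points every step (m) from x=.089
    L1=.111;L2=.07*np.pi/2;L3=.227;o=[]
    for s in np.r_[np.arange(0,L1+L2+L3-.004,step),L1+L2+L3-.004]:
        if s<L1:o.append((.089-s,.112,.031))
        elif s<L1+L2:
            t=np.pi/2+(s-L1)/.07;o.append((-.022+.07*np.cos(t),.042+.07*np.sin(t),.031))
        else:o.append((-.092,.042-(s-L1-L2),.031))
    return np.array(o)
E
python3 - <<'E'
from h import *
np.set_printoptions(precision=3,suppress=True)
s=manip.sense();tc=s['tcp_pos'];print(s['t'],tc,s['tool_rot'],s['force'],s['q'])
w=place(path(.005),*DR)-OFF; u=RT.inv().apply(w-w[0])/.03
print(units(path(.005)[:1],tc)); 
for i in range(len(u)): print(i,u[i,:2],end=";")
E
```

```text
7.1 [0.66  0.068 0.125] [0.179 0.984 0.    0.   ] [ 0.069  0.882 -1.908] [-0.065  0.702  1.417  0.     1.022 -1.275]
[[ 0.     0.006 -0.021]]
0 [0. 0.];1 [ 0.156 -0.058];2 [ 0.313 -0.116];3 [ 0.469 -0.173];4 [ 0.625 -0.231];5 [ 0.782 -0.289];6 [ 0.938 -0.347];7 [ 1.094 -0.405];8 [ 1.25  -0.463];9 [ 1.407 -0.52 ];10 [ 1.563 -0.578];11 [ 1.719 -0.636];12 [ 1.876 -0.694];13 [ 2.032 -0.752];14 [ 2.188 -0.81 ];15 [ 2.345 -0.867];16 [ 2.501 -0.925];17 [ 2.657 -0.983];18 [ 2.814 -1.041];19 [ 2.97  -1.099];20 [ 3.126 -1.157];21 [ 3.283 -1.214];22 [ 3.439 -1.272];23 [ 3.594 -1.334];24 [ 3.744 -1.406];25 [ 3.889 -1.488];26 [ 4.027 -1.581];27 [ 4.159 -1.683];28 [ 4.283 -1.795];29 [ 4.398 -1.915];30 [ 4.505 -2.043];31 [ 4.602 -2.178];32 [ 4.69 -2.32];33 [ 4.767 -2.468];34 [ 4.833 -2.621];35 [ 4.888 -2.778];36 [ 4.932 -2.939];37 [ 4.964 -3.102];38 [ 4.985 -3.267];39 [ 4.994 -3.434];40 [ 4.99 -3.6 ];41 [ 4.975 -3.766];42 [ 4.948 -3.931];43 [ 4.91  -4.093];44 [ 4.86  -4.252];45 [ 4.802 -4.408];46 [ 4.744 -4.565];47 [ 4.686 -4.721];48 [ 4.629 -4.877];49 [ 4.571 -5.034];50 [ 4.513 -5.19 ];51 [ 4.455 -5.346];52 [ 4.397 -5.502];53 [ 4.339 -5.659];54 [ 4.282 -5.815];55 [ 4.224 -5.971];56 [ 4.166 -6.128];57 [ 4.108 -6.284];58 [ 4.05 -6.44];59 [ 3.992 -6.597];60 [ 3.935 -6.753];61 [ 3.877 -6.909];62 [ 3.819 -7.066];63 [ 3.761 -7.222];64 [ 3.703 -7.378];65 [ 3.645 -7.534];66 [ 3.588 -7.691];67 [ 3.53  -7.847];68 [ 3.472 -8.003];69 [ 3.414 -8.16 ];70 [ 3.356 -8.316];71 [ 3.299 -8.472];72 [ 3.241 -8.629];73 [ 3.183 -8.785];74 [ 3.125 -8.941];75 [ 3.067 -9.098];76 [ 3.009 -9.254];77 [ 2.952 -9.41 ];78 [ 2.894 -9.567];79 [ 2.836 -9.723];80 [ 2.778 -9.879];81 [  2.72  -10.035];82 [  2.662 -10.192];83 [  2.605 -10.348];84 [  2.547 -10.504];85 [  2.489 -10.661];86 [  2.431 -10.817];87 [  2.373 -10.973];88 [  2.315 -11.13 ];89 [  2.27  -11.253];
```

>>> {"name": "drive_tool", "arguments": {
  "motion": [
    [[20,0.08,-0.03,0,0],[20,0.22,-0.08,0,0],[20,0.38,-0.14,0,0],[20,0.55,-0.2,0,0],[20,0.71,-0.26,0,0],[20,0.88,-0.32,0,0],[20,1.05,-0.39,0,0],[20,1.22,-0.45,0,0],[20,1.39,-0.51,0,0],[20,1.56,-0.58,0,0]]
  ]
}}

```text
t: 8.1
tcp_pos: [0.6099, 0.0684, 0.1248]
tool_rot: [0.179, 0.984, 0.0, 0.0]
force: [0.5, 0.3, -1.0]
finger_gap: 0.31
gripper_force: 44.4
```

```bash
cat > chk.py <<'E'
from h import *
import sys
np.set_printoptions(precision=3,suppress=True)
s=manip.sense();f=s['tcp_pos']+OFF;d=place(f-[DR[0],DR[1],0],0,0,-DR[2])
print(s['t'],"foot in drainer",d,"force",s['force'],"rot",s['tool_rot'])
P=path(.005);k=int(sys.argv[1]);w=place(P,*DR)-OFF
print("err cmd-meas",RT.inv().apply(w[k]-s['tcp_pos'])/.03)
n=len(P);kk=[min(k+i,n-1) for i in range(1,11)]
print((RT.inv().apply(w[kk]-w[k])/.03)[:,:2].round(2).tolist())
E
python3 chk.py 10
```

```text
8.1 foot in drainer [0.038 0.112 0.03 ] force [ 0.494  0.338 -0.953] rot [0.179 0.984 0.    0.   ]
err cmd-meas [-0.014  0.012 -0.022]
[[0.16, -0.06], [0.31, -0.12], [0.47, -0.17], [0.63, -0.23], [0.78, -0.29], [0.94, -0.35], [1.09, -0.4], [1.25, -0.46], [1.41, -0.52], [1.56, -0.58]]
```

Tracking is accurate. I'll continue with the second part of the straight and then the start of the bend.

>>> {"name": "drive_tool", "arguments": {
  "motion": [
    [[20,0.16,-0.06,0,0],[20,0.31,-0.12,0,0],[20,0.47,-0.17,0,0],[20,0.63,-0.23,0,0],[20,0.78,-0.29,0,0],[20,0.94,-0.35,0,0],[20,1.09,-0.4,0,0],[20,1.25,-0.46,0,0],[20,1.41,-0.52,0,0],[20,1.56,-0.58,0,0]]
  ]
}}

```text
t: 9.1
tcp_pos: [0.5599, 0.0686, 0.1248]
tool_rot: [0.179, 0.984, -0.0, 0.0]
force: [0.3, -0.3, -1.2]
finger_gap: 0.316
gripper_force: 44.4
```

```bash
python3 chk.py 20
python3 - <<'E'
from h import *
cv2.imwrite("pics/w4.png",manip.snapshot("wrist")[:,:,::-1])
E
```

```text
9.1 foot in drainer [-0.011  0.112  0.03 ] force [ 0.252 -0.341 -1.246] rot [ 0.179  0.984 -0.     0.   ]
err cmd-meas [-0.011  0.014 -0.022]
[[0.16, -0.06], [0.31, -0.12], [0.47, -0.18], [0.62, -0.25], [0.76, -0.33], [0.9, -0.42], [1.03, -0.53], [1.16, -0.64], [1.27, -0.76], [1.38, -0.89]]
```

View pics/w4.png

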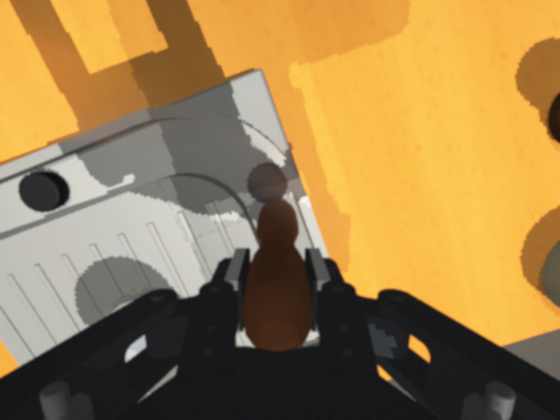

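The muddler's foot at (278,215) is pushing cap A at (267,183) ahead of it into the bend, and cap B waits at (44,190).

>>> {"name": "drive_tool", "arguments": {
  "motion": [
    [[20,0.16,-0.06,0,0],[20,0.31,-0.12,0,0],[20,0.47,-0.18,0,0],[20,0.62,-0.25,0,0],[20,0.76,-0.33,0,0],[20,0.9,-0.42,0,0],[20,1.03,-0.53,0,0],[20,1.16,-0.64,0,0],[20,1.27,-0.76,0,0],[20,1.38,-0.89,0,0]]
  ]
}}

```text
t: 10.15
tcp_pos: [0.5119, 0.058, 0.1248]
tool_rot: [0.179, 0.984, -0.0, 0.0]
force: [-0.7, 0.5, -0.5]
finger_gap: 0.317
gripper_force: 44.4
```

```bash
python3 chk.py 30
```

```text
10.15 foot in drainer [-0.059  0.101  0.03 ] force [-0.674  0.501 -0.475] rot [ 0.179  0.984 -0.     0.   ]
err cmd-meas [-0.007  0.023 -0.022]
[[0.1, -0.14], [0.18, -0.28], [0.26, -0.42], [0.33, -0.58], [0.38, -0.73], [0.43, -0.9], [0.46, -1.06], [0.48, -1.22], [0.49, -1.39], [0.49, -1.56]]
```

>>> {"name": "drive_tool", "arguments": {
  "motion": [
    [[20,0.1,-0.13,0,0],[20,0.18,-0.27,0,0],[20,0.26,-0.41,0,0],[20,0.32,-0.57,0,0],[20,0.37,-0.72,0,0],[20,0.42,-0.89,0,0],[20,0.45,-1.05,0,0],[20,0.47,-1.21,0,0],[20,0.48,-1.38,0,0],[20,0.48,-1.55,0,0]]
  ]
}}

```text
t: 11.15
tcp_pos: [0.4821, 0.0194, 0.1248]
tool_rot: [0.179, 0.984, -0.0, -0.0]
force: [0.5, 0.1, -1.5]
finger_gap: 0.311
gripper_force: 44.4
```

```bash
python3 chk.py 40
```

```text
11.15 foot in drainer [-0.089  0.062  0.03 ] force [ 0.516  0.14  -1.493] rot [ 0.179  0.984 -0.    -0.   ]
err cmd-meas [ 0.005  0.019 -0.024]
[[-0.02, -0.17], [-0.04, -0.33], [-0.08, -0.49], [-0.13, -0.65], [-0.19, -0.81], [-0.25, -0.96], [-0.3, -1.12], [-0.36, -1.28], [-0.42, -1.43], [-0.48, -1.59]]
```

>>> {"name": "drive_tool", "arguments": {
  "motion": [
    [[20,-0.02,-0.17,0,0],[20,-0.04,-0.33,0,0],[20,-0.08,-0.49,0,0],[20,-0.13,-0.65,0,0],[20,-0.19,-0.81,0,0],[20,-0.25,-0.96,0,0],[20,-0.3,-1.12,0,0],[20,-0.36,-1.28,0,0],[20,-0.42,-1.43,0,0],[20,-0.48,-1.59,0,0]]
  ]
}}

```text
t: 12.15
tcp_pos: [0.4789, -0.0303, 0.1248]
tool_rot: [0.179, 0.984, 0.0, -0.0]
force: [0.3, -0.0, -1.6]
finger_gap: 0.314
gripper_force: 44.4
```

```bash
python3 chk.py 50;  python3 - <<'E'
from h import *
a=manip.snapshot("scene")[:,:,::-1]; b=manip.snapshot("top")[:,:,::-1]
cv2.imwrite("pics/s5.png",np.hstack([cv2.resize(a[160:400,200:420],(385,420)),cv2.resize(b[130:290,250:400],(394,420))]))
E
```

```text
12.15 foot in drainer [-0.092  0.012  0.03 ] force [ 0.296 -0.014 -1.629] rot [ 0.179  0.984  0.    -0.   ]
err cmd-meas [ 0.013  0.018 -0.023]
[[-0.06, -0.16], [-0.12, -0.31], [-0.17, -0.47], [-0.23, -0.63], [-0.29, -0.78], [-0.35, -0.94], [-0.4, -1.09], [-0.46, -1.25], [-0.52, -1.41], [-0.58, -1.56]]
```

View pics/s5.png

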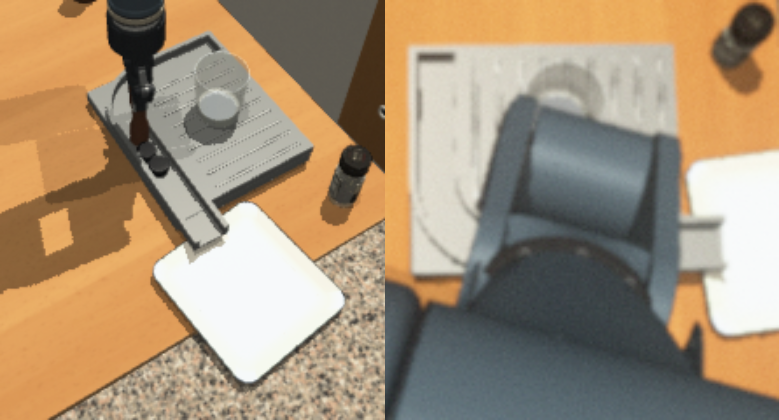

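Both caps lie ahead of the foot in the second straight (left half, (148,150) and (160,166)), and the foot is down. I'll continue to the spout.

>>> {"name": "drive_tool", "arguments": {
  "motion": [
    [[20,-0.06,-0.16,0,0],[20,-0.12,-0.31,0,0],[20,-0.17,-0.47,0,0],[20,-0.23,-0.63,0,0],[20,-0.28,-0.78,0,0],[20,-0.34,-0.94,0,0],[20,-0.39,-1.09,0,0],[20,-0.45,-1.25,0,0],[20,-0.51,-1.41,0,0],[20,-0.57,-1.56,0,0]]
  ]
}}

```text
t: 13.25
tcp_pos: [0.4784, -0.0802, 0.1248]
tool_rot: [0.179, 0.984, -0.0, -0.0]
force: [0.0, 0.4, -0.9]
finger_gap: 0.313
gripper_force: 44.4
```

```bash
python3 chk.py 60
```

```text
13.25 foot in drainer [-0.092 -0.038  0.03 ] force [ 0.017  0.386 -0.871] rot [ 0.179  0.984 -0.    -0.   ]
err cmd-meas [ 0.003  0.017 -0.023]
[[-0.06, -0.16], [-0.12, -0.31], [-0.17, -0.47], [-0.23, -0.63], [-0.29, -0.78], [-0.35, -0.94], [-0.4, -1.09], [-0.46, -1.25], [-0.52, -1.41], [-0.58, -1.56]]
```

>>> {"name": "drive_tool", "arguments": {
  "motion": [
    [[20,-0.06,-0.16,0,0],[20,-0.12,-0.31,0,0],[20,-0.17,-0.47,0,0],[20,-0.23,-0.63,0,0],[20,-0.29,-0.78,0,0],[20,-0.35,-0.94,0,0],[20,-0.4,-1.09,0,0],[20,-0.46,-1.25,0,0],[20,-0.52,-1.41,0,0],[20,-0.57,-1.56,0,0]]
  ]
}}

```text
t: 14.25
tcp_pos: [0.4779, -0.13, 0.1248]
tool_rot: [0.179, 0.984, -0.0, 0.0]
force: [-0.5, 0.7, -0.2]
finger_gap: 0.318
gripper_force: 44.4
```

```bash
python3 chk.py 70
```

```text
14.25 foot in drainer [-0.092 -0.087  0.03 ] force [-0.512  0.727 -0.18 ] rot [ 0.179  0.984 -0.     0.   ]
err cmd-meas [-0.005  0.014 -0.023]
[[-0.06, -0.16], [-0.12, -0.31], [-0.17, -0.47], [-0.23, -0.63], [-0.29, -0.78], [-0.35, -0.94], [-0.4, -1.09], [-0.46, -1.25], [-0.52, -1.41], [-0.58, -1.56]]
```

>>> {"name": "drive_tool", "arguments": {
  "motion": [
    [[20,-0.06,-0.16,0,0],[20,-0.12,-0.31,0,0],[20,-0.17,-0.47,0,0],[20,-0.23,-0.63,0,0],[20,-0.29,-0.78,0,0],[20,-0.35,-0.94,0,0],[20,-0.4,-1.09,0,0],[20,-0.46,-1.25,0,0],[20,-0.52,-1.41,0,0],[20,-0.57,-1.56,0,0]]
  ]
}}

```text
t: 15.25
tcp_pos: [0.4774, -0.1799, 0.1248]
tool_rot: [0.179, 0.984, -0.0, 0.0]
force: [-0.6, 0.4, -0.7]
finger_gap: 0.312
gripper_force: 44.4
```

```bash
python3 chk.py 80
cat > plate.py <<'E'
from h import *
np.set_printoptions(precision=3,suppress=True)
a=manip.snapshot("scene")[:,:,::-1].copy(); cv2.imwrite("pics/s_last.png",a); c=manip.camera_model("scene")
a0=cv2.imread("pics/scene0.png"); w=(a0.min(2)>190).astype(np.uint8); n,l,st,ce=cv2.connectedComponentsWithStats(w)
i=1+np.argmax(st[1:,4]); ct=max(cv2.findContours((l==i).astype(np.uint8),cv2.RETR_EXTERNAL,cv2.CHAIN_APPROX_NONE)[0],key=cv2.contourArea)
P=np.array([px2w(c,*p[0],.02)[:2] for p in ct],np.float32); r=cv2.minAreaRect(P); print("plate",r)
h=np.zeros(w.shape,np.uint8);cv2.drawContours(h,[cv2.convexHull(ct)],-1,1,-1)
d=((a.max(2)<90)&(h>0)).astype(np.uint8);n,l,st,ce=cv2.connectedComponentsWithStats(d)
al=np.radians(r[2]);A=np.array([[np.cos(al),np.sin(al)],[-np.sin(al),np.cos(al)]])
for k in range(1,n):
    if st[k,4]>15:
        p=px2w(c,*ce[k],.018)[:2]; print("blob",st[k],ce[k],p,"in plate",A@(p-np.array(r[0])))
E
python3 plate.py
```

```text
15.25 foot in drainer [-0.092 -0.137  0.03 ] force [-0.615  0.4   -0.669] rot [ 0.179  0.984 -0.     0.   ]
err cmd-meas [-0.013  0.011 -0.022]
[[-0.06, -0.16], [-0.12, -0.31], [-0.17, -0.47], [-0.23, -0.63], [-0.29, -0.78], [-0.35, -0.94], [-0.4, -1.09], [-0.46, -1.25], [-0.51, -1.37], [-0.51, -1.37]]
plate ((0.4871847927570343, -0.3032987117767334), (0.1821654886007309, 0.1943749487400055), 6.581416130065918)
blob [307 285  24  20 238] [321.298 295.908] [ 0.487 -0.223] in plate [0.009 0.079]
```

>>> {"name": "drive_tool", "arguments": {
  "motion": [
    [[20,-0.06,-0.16,0,0],[20,-0.12,-0.31,0,0],[20,-0.17,-0.47,0,0],[20,-0.23,-0.63,0,0],[20,-0.29,-0.78,0,0],[20,-0.35,-0.94,0,0],[20,-0.4,-1.09,0,0],[20,-0.46,-1.25,0,0],[20,-0.5,-1.38,0,0],[20,-0.5,-1.38,0,0]]
  ]
}}

```text
t: 16.3
tcp_pos: [0.4769, -0.2242, 0.1248]
tool_rot: [0.18, 0.984, -0.0, 0.0]
force: [-0.6, 0.4, -1.4]
finger_gap: 0.311
gripper_force: 44.4
```

```bash
python3 chk.py 89; python3 plate.py; python3 -c "
import cv2
a=cv2.imread('pics/s_last.png');cv2.imwrite('pics/s6.png',cv2.resize(a[210:390,260:420],(640,600)[:1]+(600,) if 0 else (533,600),interpolation=cv2.INTER_CUBIC))"
```

```text
16.3 foot in drainer [-0.093 -0.182  0.03 ] force [-0.552  0.44  -1.402] rot [ 0.18   0.984 -0.     0.   ]
err cmd-meas [-0.015  0.024 -0.022]
[[0.0, 0.0], [0.0, 0.0], [0.0, 0.0], [0.0, 0.0], [0.0, 0.0], [0.0, 0.0], [0.0, 0.0], [0.0, 0.0], [0.0, 0.0], [0.0, 0.0]]
plate ((0.4871847927570343, -0.3032987117767334), (0.1821654886007309, 0.1943749487400055), 6.581416130065918)
blob [331 276   7   5  17] [334.529 278.471] [ 0.543 -0.2  ] in plate [0.067 0.096]
blob [307 284  31  31 399] [322.481 300.404] [ 0.482 -0.235] in plate [0.003 0.069]
```

View pics/s6.png

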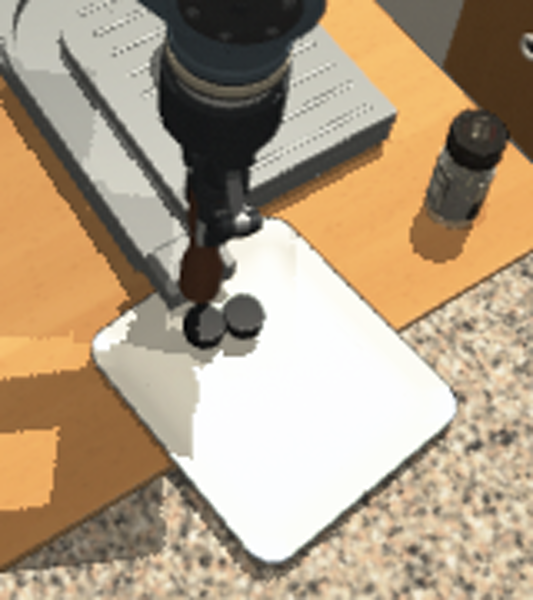

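The last picture shows both caps on the plate just beyond the spout, at about (205,325) and (243,317) in the crop, with the muddler's foot at the lip at (200,280). Next I'll lift it slowly and check the caps numerically.

>>> {"name": "drive_tool", "arguments": {
  "motion": [
    [[20,0,0,-0.06,0],[20,0,0,-0.2,0],[20,0,0,-0.4,0],[20,0,0,-0.6,0],[20,0,0,-0.9,0],[20,0,0,-1.4,0],[20,0,0,-2,0],[20,0,0,-2.7,0],[20,0,0,-3.3,0],[20,0,0,-3.5,0]]
  ]
}}

```text
t: 17.35
tcp_pos: [0.4778, -0.2241, 0.2324]
tool_rot: [0.179, 0.984, -0.001, 0.002]
force: [0.3, 0.1, -1.2]
finger_gap: 0.315
gripper_force: 44.4
```

>>> {"name": "drive_tool", "arguments": {
  "motion": [
    [[20,0.2,0.4,0,0],[20,0.7,1.3,0,0],[20,1.5,2.6,0,0],[20,2.3,4,0,0],[20,3.1,5.4,0,0],[20,3.9,6.8,0,0],[20,4.7,8.2,0,0],[20,5.5,9.6,0,0],[20,6.3,10.9,0,0],[20,6.8,11.8,0,0]]
  ]
}}

```text
t: 18.35
tcp_pos: [0.4077, 0.1827, 0.2288]
tool_rot: [0.178, 0.984, -0.0, -0.002]
force: [0.8, -1.3, -1.1]
finger_gap: 0.317
gripper_force: 44.5
```

>>> {"name": "drive_tool", "arguments": {
  "motion": [
    [[20,0.16,0.3,0,0],[20,0.16,0.3,0,0],[20,0.16,0.3,0,0],[20,0.16,0.3,0,0],[20,0.16,0.3,0,0]]
  ]
}}

```text
t: 18.85
tcp_pos: [0.4099, 0.1888, 0.2297]
tool_rot: [0.181, 0.984, -0.0, -0.0]
force: [-0.2, -0.4, -1.4]
finger_gap: 0.319
gripper_force: 44.6
```

```bash
python3 chk.py 89; python3 plate.py
python3 - <<'E'
from h import *
np.set_printoptions(precision=3,suppress=True)
print(manip.sense()['tcp_pos'],manip.sense()['tool_rot'])
im=manip.snapshot("top")[:,:,::-1].copy();cv2.imwrite("pics/top7.png",im);c=manip.camera_model("top")
m=(im.max(2)<90).astype(np.uint8);m[:, :360]=0;m[:,450:]=0;m[:185]=0;m[260:]=0
n,l,st,ce=cv2.connectedComponentsWithStats(m)
for k in range(1,n):
    if st[k,4]>15: print(st[k],ce[k],px2w(c,*ce[k],.02))
a=cv2.imread("pics/s_last.png");g=a.max(2)
print(g[292:318:2,300:350:2])
E
```

```text
18.85 foot in drainer [-0.162  0.231  0.135] force [-0.204 -0.379 -1.433] rot [ 0.181  0.984 -0.    -0.   ]
err cmd-meas [ -6.961 -12.068   3.474]
[[0.0, 0.0], [0.0, 0.0], [0.0, 0.0], [0.0, 0.0], [0.0, 0.0], [0.0, 0.0], [0.0, 0.0], [0.0, 0.0], [0.0, 0.0], [0.0, 0.0]]
plate ((0.4871847927570343, -0.3032987117767334), (0.1821654886007309, 0.1943749487400055), 6.581416130065918)
blob [321 285   9   9  41] [325.244 289.439] [ 0.505 -0.214] in plate [0.028 0.087]
blob [307 296   7   7  25] [310.24 299.4 ] [ 0.458 -0.217] in plate [-0.019  0.089]
blob [315 299  24  16 256] [326.211 306.422] [ 0.481 -0.253] in plate [-0.     0.051]
[0.41  0.189 0.23 ] [ 0.18   0.984 -0.    -0.   ]
[382 213  12  20 141] [387.397 222.582] [ 0.479 -0.254  0.02 ]
[[117  90  47  85 181 182 182 183 182 183 182 183 168  81  49 207 242 242
  243 243 243 243 243 242 242]
 [127 119  85  49 133 182 182 182 183 184 184 183 183 117 230 241 243 243
  243 243 243 243 243 243 242]
 [123 121  92  65  53 182 183 183 183 183 183 125 124 135 238 239 243 243
  243 243 243 243 243 243 243]
 [124 123  86 151  46  71 123 153 184 1
[... 311 characters left out ...]
75  72  74  75  75  77  76  77  78  79
   79  82 243 243 243 243 243]
 [242 242 242 238 166 167 169 232  74  75  76  77  78  76  54  81  81  81
   82 108 243 243 243 243 243]
 [242 242 242 241 169 170 239 237 103  78  79  80  81  79  13  53  94  85
   54 114 243 243 243 243 243]
 [242 242 242 242 181 239 243 174  19  81  81  83  83  51 114  10  15  11
   31 239 243 243 243 243 243]
 [242 242 242 243 243 243 240 169  59  14  31  33  29  95 160 120 117 118
  125 243 243 243 243 243 243]
 [242 243 243 243 243 243 239 168 123 113  36  62 116 124 168 164 160 164
  177 243 243 243 243 243 243]
 [242 243 243 243 243 243 239 169 168 160 123 123 142 239 168 168 168 238
  243 243 243 243 243 243 243]]
```

Both caps lie flat side by side, well inside the plate (about 50 mm from its centre). Next I'll lower the muddler onto the worktop.

>>> {"name": "drive_tool", "arguments": {
  "motion": [
    [[20,0,0,0.3,0],[20,0,0,1,0],[20,0,0,1.8,0],[20,0,0,2.6,0],[20,0,0,3.3,0],[20,0,0,3.8,0],[20,0,0,4.1,0],[20,0,0,4.3,0],[20,0,0,4.4,0],[20,0,0,4.4,0]]
  ]
}}

```text
t: 19.95
tcp_pos: [0.4098, 0.1899, 0.0978]
tool_rot: [0.179, 0.984, 0.0, 0.0]
force: [-0.1, -0.1, -1.0]
finger_gap: 0.315
gripper_force: 44.6
```

>>> {"name": "drive_tool", "arguments": {
  "motion": [
    [[20,0,0,0.03,0],[20,0,0,0.06,0],[20,0,0,0.09,0],[20,0,0,0.1,0],[20,0,0,0.1,0]]
  ]
}}

```text
t: 20.45
tcp_pos: [0.4096, 0.1899, 0.0949]
tool_rot: [0.179, 0.984, 0.0, 0.0]
force: [0.5, 0.6, -2.0]
finger_gap: 0.314
gripper_force: 44.6
```

Almost touching, so I'll go down slightly more until contact.

>>> {"name": "drive_tool", "arguments": {
  "motion": [
    [[20,0,0,0.03,0],[20,0,0,0.05,0],[20,0,0,0.05,0]]
  ]
}}

```text
t: 20.75
tcp_pos: [0.4099, 0.19, 0.0944]
tool_rot: [0.179, 0.984, 0.0, 0.001]
force: [-1.1, -0.9, 9.8]
finger_gap: 0.31
gripper_force: 45.8
```

>>> {"name": "drive_tool", "arguments": {
  "motion": [
    [[30,0,0,0,0],[33,0,0,0,0],[36,0,0,0,0],[40,0,0,0,0],[45,0,0,0,0],[50,0,0,0,0],[55,0,0,0,0],[60,0,0,0,0],[60,0,0,0,0],[60,0,0,0,0]]
  ]
}}

```text
t: 21.75
tcp_pos: [0.4096, 0.1899, 0.0933]
tool_rot: [0.179, 0.984, 0.0, 0.0]
force: [0.4, 0.4, -0.4]
finger_gap: 0.702
gripper_force: 0.0
```

>>> {"name": "drive_tool", "arguments": {
  "motion": [
    [[60,0,0,-0.2,0],[60,0,0,-0.7,0],[60,0,0,-1.4,0],[60,0,0,-2.2,0],[60,0,0,-3,0],[60,0,0,-3.8,0],[60,0,0,-4.5,0],[60,0,0,-4.7,0],[60,0,0,-4.7,0],[60,0,0,-4.7,0]]
  ]
}}

```text
t: 22.75
tcp_pos: [0.4089, 0.1898, 0.2336]
tool_rot: [0.179, 0.984, -0.0, -0.001]
force: [-0.6, 0.1, -0.3]
finger_gap: 0.706
gripper_force: 0.0
```

```bash
python3 - <<'E'
from h import *
np.set_printoptions(precision=4,suppress=True)
s=manip.sense();c=manip.camera_model("wrist");print(s['t'],s['tcp_pos'],s['force'])
im=manip.snapshot("wrist")[:,:,::-1];cv2.imwrite("pics/w8.png",im)
x,y=.4115,.1894
a=np.linspace(0,2*np.pi,40);C=lambda r,z:w2px(c,np.c_[x+r*np.cos(a),y+r*np.sin(a),np.full(40,z)])
for r,z in((.015,.005),(.014,.13)): q=C(r,z);print("pred",z,q.min(0),q.max(0))
m=((im[...,2]<115)).astype(np.uint8);m[240:]=0
n,l,st,ce=cv2.connectedComponentsWithStats(m)
for k in range(1,n):
    if st[k,4]>200: print(st[k],ce[k])
E
python3 plate.py
```

```text
22.75 [0.4089 0.1898 0.2336] [-0.6482  0.1205 -0.2888]
pred 0.005 [265.1713 176.0745] [289.749  200.3355]
pred 0.13 [260.6652 199.1439] [294.4807 231.7479]
[ 134    0  134  137 5682] [188.2751  75.7559]
[ 531    2   29  211 3099] [549.8351  79.6751]
[ 408   45   90   53 2051] [454.3559  74.6299]
[ 263  176   31   57 1127] [277.5581 202.3035]
plate ((0.4871847927570343, -0.3032987117767334), (0.1821654886007309, 0.1943749487400055), 6.581416130065918)
blob [321 285   9   9  41] [325.244 289.439] [ 0.505 -0.214] in plate [0.028 0.087]
blob [307 296   7   7  25] [310.24 299.4 ] [ 0.458 -0.217] in plate [-0.019  0.089]
blob [315 299  24  16 255] [326.235 306.404] [ 0.481 -0.252] in plate [-0.     0.051]
```

The muddler's outline in the wrist image matches the upright prediction, the caps are unchanged and the robot is clear of everything, so I'll hand in.

```bash
python3 -c "
from station import manip
print(manip.sign_off())"
```

```text
the job is handed in; nothing more can be done
None
```

I swept both caps round the gutter onto the plate with the muddler, stood it upright on the worktop again, and handed the job in at about 23 s; no verdict came back.

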